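# Close and latch the split potting mould on its tilted stand

## Robot

A 6-joint arm with a two-finger parallel gripper is mounted at the origin on a cart in front of the work surface, level with it; the furniture and walls round the work are solid. World frame = base frame: x ahead of the robot, y to its left, z up, the work surface at z = 0. Lengths are in m, angles in rad, forces in N, time in s.
With the tool pointing down it reaches from about 0.425 to 0.95 m from the base axis. Payload 3.5 kg.
Tool frame: the origin (TCP) lies between the finger pads; the fingertips stand 14 mm ahead of it and the grasp point (between the pads) lies 5 mm behind it; z points along the fingers, y is the line along which they close (so a half turn about z gives the same grasp; the last joint's range is limited). The gripper opens to 85 mm and grips with 20 to 120 N. Pads are 22 mm wide; open, the fingers measure 114 mm over their backs; the gripper's body (76 mm by 85 mm) begins 54 mm behind the grasp point. The pads swing forward as they close: fully open they stand 13 mm farther back than shut.
Start: joints at [-1.342, 0.286, 1.577, -0, 1.279, -0.15], TCP at [0.25, -0.627, 0.245] pointing down, gripper open.
Joint ranges: [-2.77, 2.77], [-0.9, 2.22], [0.21, 2.48], [-1.53, 4.67], [0.24, 2.81], [-2.84, 2.84]. Speed limits (rad/s): [2.79, 2.79, 3.14, 3.14, 3.14, 3.14].

## Interface

Orientations are given as a unit quaternion [x, y, z, w].
In Python, from plant import * gives the robot as it stands.
- The arm moves only by the tool step_arm, never from a script. Its argument "commands" is a list of rows, each an object of numbers: "gripper": the gripper's target within -1 to 1 (shut at 1, half-way at 0, fully open at -1); "x", "y", "z": the shift along the tool's x, y, z in mm; "spin": the turn about the tool's z in degrees. A call has exactly 10 rows; each row shifts and turns the commanded pose from where the row before left it, along the tool's axes as they then stand; what a row does not reach is not made up. A row lasts 1/10 s, in which the tool goes at most 50 mm and 8.59 degrees, less where a joint would pass 70% of its speed; a pose out of reach is approached as far as the arm can. A call with a gripper value outside its range is refused whole. The fingers move at their own pace and stop on an object; "force" is the grip in N (left out, the last holds). Time passes only in rows, so rows that do not move let the fingers close, or fill a call up. It gives the time, the measured TCP pose, the force, the opening and the grip force at its end, in the units of the state.
- get_state(): the state, without advancing time (a new reading comes with each control period).
- read_camera(name): name is "scene" or "top"; returns a dict with "color" (480x640x3 uint8, red, green, blue), "z_map" (480x640 float32, m along the optical axis (not along the pixel's ray), 0 where there is no reading), "fx", "fy", "cx", "cy" (pixels), "distortion" ([k1, k2, p1, p2, k3] as OpenCV has them; the pictures are not rectified), "eye" and "attitude" of the camera in the world. Camera axes: x right, y up, looking along -z (the intrinsics and any distortion apply to the point x, -y, -z); pixel columns grow to the right and rows downward; lengths in m; the calibration is good to about 2 mm. A picture is of the moment at which its call begins.
- sign_off(): hands the job in; it is judged then, once.
The state is a dict: "time": time; "qpos": joint angles; "dq": joint speeds; "joint_efforts": joint torques, N m; "eef_pos": TCP position; "tcp_rot": TCP orientation; "contact_force": force on the tool from outside, world axes, zero at the start; "wrist_torque": the same for the moment, N m; "opening": opening from 0.0 (shut) to 1.0 (fully open); "finger_force": force on a finger pad.
Only numpy, scipy, OpenCV 4.12 (cv2) and the standard library are available. Lean on these libraries where they do the work, as an engineer would, in place of code of your own. Each camera call takes 0.05 s, during which the arm holds its last target. There are 200 camera calls.

## Task

Close the split potting mould: slide its upper half down the guide rods against the lower half, hook the draw-latch claw over the keeper, then swing the latch lever down over centre until it lies flat and the seal is squeezed. Let go, do not bump the curing lamp above the mould, and leave the two bottles, the lens and the roller standing where they are.

Things in the scene. Friction and masses are not known exactly. Their poses are not given: they have to be found in the camera images.
- stand: fixed aluminium mould stand, foot plate 225x136x10 mm. Origin on the bench (z = 0), 85 mm straight below bed_origin; x points to the stand's back, y to its left, z up. It carries a bed that slopes 35 degrees, low at the front (-x, the robot's side). The tool should come in about square to the slope (tilted 35 degrees, its upper end leaning to the stand's front) because of the lamp
- bed_origin (a point): origin of the bed frame, 85 mm above the stand's origin. Its x = u, up the slope; y as the stand; z = n, out of the slope. In stand axes u = (cos35, 0, sin35), n = (-sin35, 0, cos35). All u, y, n below are mm in this frame. Bed plate: u -90..112, y -55..55, top at n 0; end plate u 105..112 up to n 34
- lower_half (a point): middle of the top of the fixed lower mould half, a grey block u -80..0, y -38..38, n 0..38; the latch bracket stands on it
- lamp: fixed curing lamp over the upper half, same origin and axes as the stand: white housing 70x150x26 mm, in stand axes x 27..97, y -75..75, z 320..346 mm, on two posts at x 120, y -62 and 62 mm. Do not strike it
- upper_half (a joint): slide of the upper mould half along u, m: 0 = touching the lower half, larger = up the slope (to 0.046). Grey block u 0..55 (at joint 0), y -38..38, top n 30, 0.4 kg; stays where left (drag 3.5 N). Below 0.004 it squeezes a stiff rubber seal (4 N per mm), which pushes it back to 0.002-0.004 when let go; the closed latch holds it near 0.001
- tab (a point): point on the grip tab on the upper half, 8 mm below its top: an upright aluminium post, 12 mm along u, 16 mm along y, standing n 30..62; at joint 0 it lies at u 45, and moves with the half
- keeper (a point): keeper on the upper half: upright steel plate 6 mm thick along u, 18 mm along y, n 30..49. This point is the top edge of its up-slope face, the face that the claw's lip pulls on (u 15 at joint 0). Axes as the bed frame (u, y, n)
- latch_lever (a joint): lever angle q in rad: 0 = flat, closed, lever pointing down the slope (-u); grows to 1.75 as the lever swings up and over towards the keeper. Stays where left (drag 0.06 N m). Steel lever 18 mm wide along y, 5 mm thick, 100 mm long from its pivot; in the (u, n) plane its direction from the pivot is at 180 deg - q from +u towards +n
- lever_pivot (a point): lever pivot, on the bed at u -25, n 54, axis along y
- lever_grip (a point): middle of the lever handle 90 mm from the pivot, 10 mm short of its end; 18 mm wide along y
- latch_claw (a joint): claw angle c about its pivot on the lever, rad: 0 = folded back along the lever, grows towards the keeper (to 3.5). In the (u, n) plane the claw points at 175 deg - q - c from +u. Free hinge, 40 g: it falls by its weight, and stays folded back only while it leans to the lever side of vertical (at every q, when folded)
- claw_pivot (a point): claw pivot on the lever, 18 mm from the lever pivot, in the (u, n) plane at 178 deg - q from +u as seen from the lever pivot; axis along y
- claw_grip (a point): middle of the claw plate, 42 mm from the claw pivot and 3 mm to its lip side. Steel plate 25 mm wide along y (overhangs the lever 3.5 mm each side), 4 mm thick, reaching 64 mm from the claw pivot, with two side arms to the pivot. Can be pinched by its two edges
- claw_lip (a point): middle of the inner (pulling) face of the lip at the claw's end: 59 mm from the claw pivot, 9.5 mm to its lip side. The lip is 5 mm thick, 25 mm wide and projects 9 mm from the plate, downward when the claw reaches over the keeper. Hooked = lip behind (up-slope of) the keeper, lower than the keeper's top
- flux_bottle: brown dropper bottle, 33 mm across, 92 mm tall, loose, beside the stand; origin under its centre; bystander
- spare_lens: black barrel lens standing on end, 34 mm across, 76 mm tall, loose, beside the stand; origin under its centre; bystander
- nylon_roller: white flanged nylon roller, 21 mm across, 26 mm tall, loose, beside the stand; origin under its centre; bystander
- alcohol_bottle: white pump bottle, 62 mm across, 134 mm tall, loose, beside the stand; origin under its centre; bystander

How it is judged:
By the outcome, as a careful person would: the job done as asked, in the order asked, and still so for the second after the job is handed in, with the robot touching nothing.
It also fails if it takes over 69 s, if anything falls off the work surface, if the arm or the gripper's body presses on something with over 40 N, if the wrist force passes 120 N, or if a joint passes its speed limit or range.

## Working session

There is one attempt and no reset: what is moved stays moved. The work goes in short steps, Python scripts to look and compute and a tool call to move; the robot and the scene stay as the last step left them, time stands still between calls to the robot, and variables do not carry over. Pictures are saved under pics/ and viewed, at most 10 in all, crops included, and the job is handed in when it is done.

Besides the shell and the picture viewer there is one more tool, called after "Emit:" by a JSON object that holds its "op" and its "data". step_arm: Moves the arm, as the interface text tells. Its arguments: {"type":"object","properties":{"commands":{"type":"array"},"force":{"type":"number"}},"required":["commands"]}

```bash
mkdir -p pics; ls; python3 - <<'E'
from plant import *
import cv2,numpy as np
s=get_state();print(s)
for n in("scene","top"):
    c=read_camera(n);cv2.imwrite(f"pics/{n}0.png",c["color"][:,:,::-1]);np.savez(f"{n}0.npz",**c)
    print(n,[(k,c[k]) for k in c if k not in("color","z_map")])
E
```

```text
pics
{'time': 0.0, 'qpos': array([-1.34198336e+00,  2.87179619e-01,  1.57814968e+00,  2.60814399e-06,
        1.27859389e+00, -1.50004428e-01]), 'dq': array([-1.13752247e-03, -9.53925129e-04, -8.93873586e-04,  9.75528369e-05,
       -1.18730930e-04,  7.89154110e-05]), 'joint_efforts': array([-6.21749932e-04, -4.05978549e+01, -2.92628020e+01, -1.44205283e-04,
        5.71792916e-03, -4.31963969e-06]), 'eef_pos': array([ 0.24951483, -0.62653194,  0.24395262]), 'tcp_rot': array([ 9.82115140e-01,  1.88277703e-01, -4.46572743e-05, -1.16441283e-03]), 'contact_force': array([-0.36698539,  0.56470293, -0.22332299]), 'wrist_torque': array([0.03461419, 0.00849634, 0.01848477]), 'finger_force': 0.0, 'opening': 0.9995896860716819}
scene [('fx', 575.4176921213187), ('fy', 575.4176921213187), ('cx', 321.0998822776317), ('cy', 242.2222033351531), ('distortion', array([-0.00696268,  0.        ,  0.        ,  0.        ,  0.        ])), ('eye', array([ 0.26420088, -0.54046685,  0.73139741])), ('attitude', array([ 0.3819894 , -0.11278671, -0.23887213,  0.88560903]))]
top [('fx', 490.4386443554367), ('fy', 490.4386443554367), ('cx', 312.1826027415539), ('cy', 233.016091433516), ('distortion', array([-0.05135826,  0.        ,  0.        ,  0.        ,  0.        ])), ('eye', array([ 0.49009328, -0.00740352,  0.94390132])), ('attitude', array([-0.0475963 ,  0.0420101 ,  0.71303889, -0.69824443]))]
```

View pics/scene0.png

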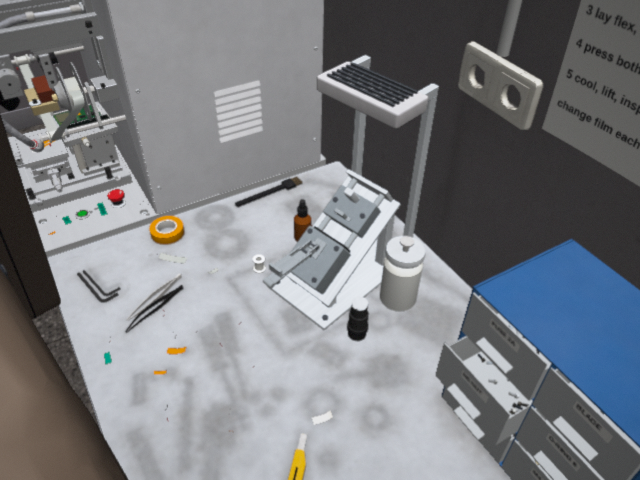

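View pics/top0.png

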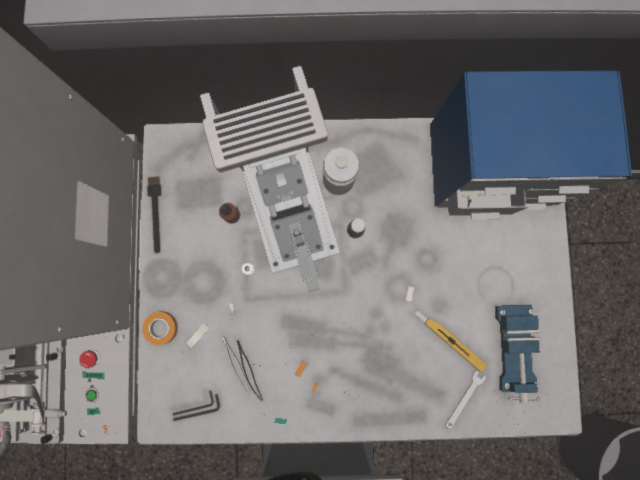

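Both views show the stand (top view about (290,210)), lamp at (265,128), latch lever pointing down-slope at (307,275), yaw about +15°. The bystanders are the flux bottle (228,212), roller (248,268), lens (357,228) and alcohol bottle (341,165). Next I fit the model to the point clouds.

```bash
cat > h.py <<'E'
import numpy as np,cv2
from scipy.spatial.transform import Rotation as R
from scipy.optimize import least_squares
def cloud(c):
    z=c["z_map"];v,u=np.nonzero(z>0);d=z[v,u]
    K=np.array([[c["fx"],0,c["cx"]],[0,c["fy"],c["cy"]],[0,0,1]],float)
    p=cv2.undistortPoints(np.stack([u,v],1).astype(np.float64)[:,None],K,np.array(c["distortion"]))[:,0]
    P=np.stack([p[:,0]*d,-p[:,1]*d,-d],1)
    return R.from_quat(c["attitude"]).apply(P)+c["eye"],np.stack([u,v],1)
B=R.from_matrix(np.array([[np.cos(np.radians(35)),0,-np.sin(np.radians(35))],[0,1,0],[np.sin(np.radians(35)),0,np.cos(np.radians(35))]]))
def sdf(P,lo,hi):
    lo,hi=np.array(lo,float),np.array(hi,float);q=np.abs(P-(lo+hi)/2)-(hi-lo)/2
    return np.linalg.norm(np.maximum(q,0),axis=1)+np.minimum(q.max(1),0)
def stand(W,x,y,yaw): return R.from_euler('z',-yaw).apply(W-[x,y,0])*1000   # mm
def bed(S): return B.inv().apply(S-[0,0,85])
E
python3 - <<'E'
from h import *
Ps=[]
for n in("scene","top"):
    c=dict(np.load(n+"0.npz"));P,uv=cloud(c)
    if n=="top":
        for t in((265,128),(290,245),(228,212),(248,268),(357,228),(341,165)):
            m=np.abs(uv-t).max(1)<=2; print(t,np.median(P[m],0).round(4))
    Ps.append(P)
P0=np.concatenate(Ps)
def fit(P,p):
    def res(p,P=P,full=False):
        S=stand(P,*p[:3]);b=bed(S);s=p[3]
        d=np.stack([sdf(S,(27,-75,320),(97,75,346)),sdf(b,(-80,-38,0),(0,38,38)),sdf(b,(s,-38,0),(s+55,38,30)),sdf(b,(-90,-55,-8),(112,55,0)),
          sdf(b,(s+39,-8,30),(s+51,8,62)),sdf(b,(s+9,-9,30),(s+15,9,49)),sdf(b,(105,-55,0),(112,55,34))],1)
        k=np.abs(d).argmin(1);return (d[np.arange(len(d)),k]) 
    for w in(40,20,10,6):
        m=np.abs(res(p))<w;Q=P[m][::2]
        r=least_squares(lambda p:res(p,Q),p,loss='soft_l1',f_scale=2,x_scale=[.01,.01,.05,10]);p=r.x
    return p,len(Q),np.median(np.abs(res(p,Q)))
m=(np.abs(P0[:,0]-.62)<.25)&(np.abs(P0[:,1]-.05)<.25)&(P0[:,2]>.05)
lamp=np.median(P0[m&(P0[:,2]>.335)&(P0[:,2]<.355)],0);print(lamp)
yaw=.25;p=[lamp[0]-.062*np.cos(yaw),lamp[1]-.062*np.sin(yaw),yaw,35]
print(fit(P0[m],p))
for P in Ps:
    mm=(np.abs(P[:,0]-.62)<.25)&(np.abs(P[:,1]-.05)<.25)&(P[:,2]>.05);print(fit(P[mm],p))
E
```

```text
(265, 128) [0.7006 0.0534 0.3494]
(290, 245) [0.5789 0.0376 0.0877]
(228, 212) [0.6426 0.1494 0.0735]
(248, 268) [0.5451 0.1238 0.0029]
(357, 228) [ 0.608  -0.0817  0.0767]
(341, 165) [ 0.7085 -0.0532  0.1346]
[0.70148706 0.04771491 0.34702992]
(array([6.41414774e-01, 3.23761108e-02, 2.50000442e-01, 3.29330377e+01]), 11326, np.float64(1.8046129897740855))
(array([6.41414806e-01, 3.23761570e-02, 2.50000489e-01, 3.25217841e+01]), 5310, np.float64(1.9725617672818792))
(array([6.41414612e-01, 3.23759236e-02, 2.50000205e-01, 3.28630824e+01]), 6016, np.float64(1.6432221584337894))
```

```bash
python3 - <<'E'
import cv2,numpy as np
a=cv2.imread("pics/scene0.png")[160:340,240:440];b=cv2.imread("pics/top0.png")[140:300,220:380]
cv2.imwrite("pics/c0.png",np.hstack([cv2.resize(a,(444,400),interpolation=2),cv2.resize(b,(350,400),interpolation=2)]))
E
```

```text
(no output)
```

View pics/c0.png

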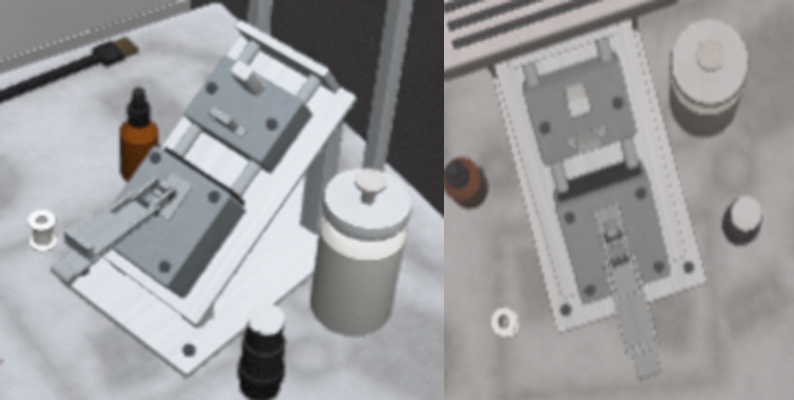

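```bash
cat > fit.py <<'E'
from h import *
def boxes(P,p):
    S=stand(P,p[0]/1000,p[1]/1000,np.radians(p[2]));b=bed(S);s=p[3]
    return S,b,np.stack([sdf(S,(27,-75,320),(97,75,346)),sdf(b,(-80,-38,0),(0,38,38)),sdf(b,(s,-38,0),(s+55,38,30)),sdf(b,(-90,-55,-8),(112,55,0)),
          sdf(b,(s+39,-8,30),(s+51,8,62)),sdf(b,(s+9,-9,30),(s+15,9,49)),sdf(b,(105,-55,0),(112,55,34))],1)
def near(P,p): 
    d=boxes(P,p)[2];return d[np.arange(len(d)),np.abs(d).argmin(1)]
def fit(P,p,free=(0,1,2,3),ws=(40,20,10,6)):
    free=list(free);p=np.array(p,float)
    def f(x,Q): q=p.copy();q[free]=x;return near(Q,q)
    for w in ws:
        Q=P[np.abs(near(P,p))<w]
        p[free]=least_squares(f,p[free],args=(Q,),loss='soft_l1',f_scale=1.5,diff_step=1e-3).x
    return p,len(Q),np.median(np.abs(near(Q,p)))
def roi(P): return P[(np.abs(P[:,0]-.62)<.25)&(np.abs(P[:,1]-.05)<.16)&(P[:,2]>.03)]
E
python3 - <<'E'
from fit import *
Ps=[cloud(dict(np.load(n+"0.npz")))[0] for n in("scene","top")]
A=roi(np.concatenate(Ps));p,n,e=fit(A,[641,32,14.3,33]);print(p.round(2),n,e)
for P in Ps: print(fit(roi(P),p)[0].round(2),fit(roi(P),p)[1:])
for i in range(2):
    S,b,d=boxes(roi(Ps[i]),p);k=np.abs(d).argmin(1)
    m=(np.abs(b[:,1])<7)&(b[:,2]>42)&(b[:,0]<20)&(b[:,2]<150)
    Q=b[m]
    for u0 in range(-130,20,10):
        g=Q[(Q[:,0]>=u0)&(Q[:,0]<u0+10)]
        if len(g)>2:print(i,u0,len(g),np.percentile(g[:,2],[10,50,90]).round(1),g[:,1].mean().round(1))
    m=(d[:,1]<-0)|(np.abs(d[:,1])<5);print('lower top n',np.median(b[m&(b[:,2]>33)&(np.abs(b[:,1])>15)][:,2]))
    m=(b[:,2]>40)&(b[:,0]>p[3]+30)&(b[:,0]<p[3]+60)&(b[:,2]<66)&(np.abs(b[:,1])<20);g=b[m];print('tab',np.percentile(g,[5,50,95],axis=0).round(1))
    m=(b[:,2]>36)&(b[:,0]>p[3]+0)&(b[:,0]<p[3]+28)&(b[:,2]<60)&(np.abs(b[:,1])<20);g=b[m];print('keep',np.percentile(g,[5,50,95],axis=0).round(1))
    m=(S[:,2]>335)&(S[:,2]<352);print('lamp',np.percentile(S[m],[1,50,99],axis=0).round(1))
E
```

```text
[643.78  35.58  15.39  30.37] 23586 1.071531101597298
[643.66  35.38  15.65  30.35] (11119, np.float64(1.0320761305890542))
[643.57  37.09  15.8   30.28] (12466, np.float64(1.0637179771651688))
0 -120 20 [ 99.5 101.7 103. ] 0.0
0 -110 53 [ 96.1 100.1 103.4] -0.8
0 -100 55 [ 92.2  94.9 101.6] -0.1
0 -90 57 [ 95.1 107.3 109.8] -0.0
0 -80 53 [89.1 92.3 95. ] 0.0
0 -70 53 [82.4 85.9 88.5] -0.4
0 -60 51 [68.8 72.1 82.2] 0.3
0 -50 51 [65.  67.2 69.3] 0.5
0 -40 27 [42.8 63.8 65.6] 2.4
0 -30 51 [55.6 57.  59.6] 1.2
0 -20 21 [42.2 44.  56.5] -0.7
lower top n 38.37928388804971
tab [[69.4 -9.  41.9]
 [74.3 -5.5 59.5]
 [80.1  4.8 63.4]]
keep [[ 39.4 -10.   38.9]
 [ 42.   -3.8  48. ]
 [ 44.9   6.3  51.1]]
lamp [[ 25.9 -75.5 335.4]
 [ 54.3 -14.8 347.2]
 [124.   70.1 351.8]]
1 -120 4 [ 99.3 100.3 101.2] 0.4
1 -110 54 [ 95.7  99.9 102.1] -0.1
1 -100 26 [93.  94.4 97. ] -0.3
1 -90 61 [ 93.7  97.7 108.6] 0.1
1 -80 57 [88.7 91.9 94.3] -0.0
1 -70 60 [80.3 84.5 87.7] 0.0
1 -60 73 [68.3 71.8 81.4] -0.1
1 -50 49 [64.2 66.4 68.5] 0.4
1 -40 25 [61.1 64.7 67.5] -1.7
1 -30 48 [55.2 57.3 59.3] -0.1
1 -20 35 [42.5 46.2 56.3] 1.3
1 -10 3 [42.2 42.3 43.4] 1.2
lower top n 38.26125406083719
tab [[71.8 -4.7 41.5]
 [79.4  2.3 60.6]
 [81.7  9.  64.1]]
keep [[40.  -5.8 36.9]
 [44.6  1.7 47.4]
 [46.   9.7 50.6]]
lamp [[ 27.5 -70.6 337.6]
 [ 62.5   2.8 346.9]
 [123.9  75.5 351.8]]
```

Fitted stand pose: x 0.6438, y 0.036, yaw 15.5°. Upper half is at about 30 mm and the lever at q≈0.46 with the claw folded. The tool can only spin about vertical, so it stays pointing down, and I'll plan each contact to stay in front of the lamp. First move is up, turning until tool y lies along stand x.

Emit:
{"op": "step_arm", "data": {"commands": [{"gripper": -1, "z": -10.5, "spin": -8.38}, {"gripper": -1, "z": -10.5, "spin": -8.38}, {"gripper": -1, "z": -10.5, "spin": -8.38}, {"gripper": -1, "z": -10.5, "spin": -8.38}, {"gripper": -1, "z": -10.5, "spin": -8.38}, {"gripper": -1, "z": -10.5, "spin": -8.38}, {"gripper": -1, "z": -10.5, "spin": -8.38}, {"gripper": -1, "z": -10.5, "spin": -8.38}, {"gripper": -1, "z": -10.5, "spin": -8.38}, {"gripper": -1, "z": -10.5, "spin": -8.38}], "force": 30}}

```text
invalid input
```

```bash
cat > w.py <<'E'
from h import *
from plant import get_state
SX,SY,YAW=.6438,.036,np.radians(15.5)
def where():
    s=get_state();S=stand(s["eef_pos"][None],SX,SY,YAW)[0];T=R.from_quat(s["tcp_rot"]).as_matrix()
    ty=np.degrees(np.arctan2(T[1,1],T[0,1])-YAW)
    print('t',round(s["time"],2),'stand',S.round(1),'tooly-yaw',round(ty,2),'tz',T[:,2].round(3),'F',s["contact_force"].round(1),'open',round(s["opening"],3),'ff',round(float(s["finger_force"]),1),'q',s["qpos"].round(2));return S,T
def to(x,y,z):
    S,T=where();d=R.from_euler('z',YAW).apply(np.array([x,y,z])-S);print('shift',(T.T@d).round(1))
if __name__=="__main__":
    import sys;a=list(map(float,sys.argv[1:]));to(*a) if a else where()
E
python3 w.py -150 25 350
```

```text
t 0.1 stand [-557.  -533.1  244. ] tooly-yaw -83.8 tz [-0.001  0.002 -1.   ] F [-0.6  0.5 -0.7] open 1.001 ff 0.0 q [-1.34  0.29  1.58 -0.    1.28 -0.15]
shift [ 465.  -511.1 -104.7]
```

Emit:
{"op": "step_arm", "data": {"commands": [{"gripper": -1, "x": 0, "y": 0, "z": -10.5, "spin": -8.38}, {"gripper": -1, "x": 0, "y": 0, "z": -10.5, "spin": -8.38}, {"gripper": -1, "x": 0, "y": 0, "z": -10.5, "spin": -8.38}, {"gripper": -1, "x": 0, "y": 0, "z": -10.5, "spin": -8.38}, {"gripper": -1, "x": 0, "y": 0, "z": -10.5, "spin": -8.38}, {"gripper": -1, "x": 0, "y": 0, "z": -10.5, "spin": -8.38}, {"gripper": -1, "x": 0, "y": 0, "z": -10.5, "spin": -8.38}, {"gripper": -1, "x": 0, "y": 0, "z": -10.5, "spin": -8.38}, {"gripper": -1, "x": 0, "y": 0, "z": -10.5, "spin": -8.38}, {"gripper": -1, "x": 0, "y": 0, "z": -10.5, "spin": -8.38}], "force": 30}}

```text
time: 1.1
eef_pos: [0.2496, -0.6269, 0.3499]
tcp_rot: [0.603, 0.798, 0.0, -0.001]
contact_force: [-0.2, -0.3, 0.1]
opening: 0.995
finger_force: 0.0
```

Emit:
{"op": "step_arm", "data": {"commands": [{"gripper": -1, "x": 28, "y": 20.3, "z": 0, "spin": 0}, {"gripper": -1, "x": 28, "y": 20.3, "z": 0, "spin": 0}, {"gripper": -1, "x": 28, "y": 20.3, "z": 0, "spin": 0}, {"gripper": -1, "x": 28, "y": 20.3, "z": 0, "spin": 0}, {"gripper": -1, "x": 28, "y": 20.3, "z": 0, "spin": 0}, {"gripper": -1, "x": 28, "y": 20.3, "z": 0, "spin": 0}, {"gripper": -1, "x": 28, "y": 20.3, "z": 0, "spin": 0}, {"gripper": -1, "x": 28, "y": 20.3, "z": 0, "spin": 0}, {"gripper": -1, "x": 28, "y": 20.3, "z": 0, "spin": 0}, {"gripper": -1, "x": 28, "y": 20.3, "z": 0, "spin": 0}]}}

```text
time: 2.1
eef_pos: [0.3705, -0.3015, 0.3498]
tcp_rot: [0.605, 0.796, 0.0, -0.0]
contact_force: [1.1, 0.5, 0.8]
opening: 1.003
finger_force: 0.0
```

Emit:
{"op": "step_arm", "data": {"commands": [{"gripper": -1, "x": 28, "y": 20.3, "z": 0, "spin": 0}, {"gripper": -1, "x": 28, "y": 20.3, "z": 0, "spin": 0}, {"gripper": -1, "x": 28, "y": 20.3, "z": 0, "spin": 0}, {"gripper": -1, "x": 28, "y": 20.3, "z": 0, "spin": 0}, {"gripper": -1, "x": 28, "y": 20.3, "z": 0, "spin": 0}, {"gripper": -1, "x": 28, "y": 20.3, "z": 0, "spin": 0}, {"gripper": -1, "x": 28, "y": 20.3, "z": 0, "spin": 0}, {"gripper": -1, "x": 28, "y": 20.3, "z": 0, "spin": 0}, {"gripper": -1, "x": 28, "y": 20.3, "z": 0, "spin": 0}, {"gripper": -1, "x": 28, "y": 20.3, "z": 0, "spin": 0}]}}

```text
time: 3.1
eef_pos: [0.4912, 0.0225, 0.3499]
tcp_rot: [0.605, 0.796, -0.0, -0.0]
contact_force: [-0.2, 0.1, -0.5]
opening: 1.003
finger_force: 0.0
```

```bash
python3 w.py -47 25 200
```

```text
t 3.1 stand [-150.6   27.8  349.9] tooly-yaw 0.01 tz [-0.001  0.    -1.   ] F [-0.2  0.1 -0.5] open 1.003 ff 0.0 q [-0.16 -0.19  1.88 -0.    1.45 -0.43]
shift [ -2.8 103.7 149.8]
```

Emit:
{"op": "step_arm", "data": {"commands": [{"gripper": -1, "x": 0, "y": 0, "z": 35, "spin": 0}, {"gripper": -1, "x": 0, "y": 0, "z": 35, "spin": 0}, {"gripper": -1, "x": 0, "y": 0, "z": 35, "spin": 0}, {"gripper": -1, "x": -0.5, "y": 17, "z": 25, "spin": 0}, {"gripper": -1, "x": -0.5, "y": 17, "z": 25, "spin": 0}, {"gripper": -1, "x": -0.5, "y": 17, "z": 15, "spin": 0}, {"gripper": -1, "x": -0.5, "y": 17, "z": 10, "spin": 0}, {"gripper": -1, "x": -0.5, "y": 17, "z": 5, "spin": 0}, {"gripper": -1, "x": -0.5, "y": 18, "z": 5, "spin": 0}, {"gripper": -1, "x": 0, "y": 0, "z": 0, "spin": 0}]}}

```text
time: 4.1
eef_pos: [0.5918, 0.0459, 0.159]
tcp_rot: [0.605, 0.796, -0.0, -0.001]
contact_force: [-0.5, 0.3, 0.1]
opening: 1.002
finger_force: 0.0
```

```bash
python3 - <<'E'
from w import *
from plant import read_camera
where()
a,b=read_camera("scene"),read_camera("top")
np.savez("scene1.npz",**a);np.savez("top1.npz",**b)
a=a["color"][80:350,200:440,::-1];b=b["color"][100:310,200:390,::-1]
cv2.imwrite("pics/c1.png",np.hstack([cv2.resize(a,(400,450),interpolation=2),cv2.resize(b,(400,442),interpolation=2)[:450]] if 0 else [cv2.resize(a,(400,450)),cv2.resize(b,(400,450))]))
E
```

```text
t 4.1 stand [-47.5  23.5 159. ] tooly-yaw 0.03 tz [-0.002  0.    -1.   ] F [-0.5  0.3  0.1] open 1.002 ff 0.0 q [-0.09  0.2   1.85  0.    1.1  -0.36]
```

View pics/c1.png

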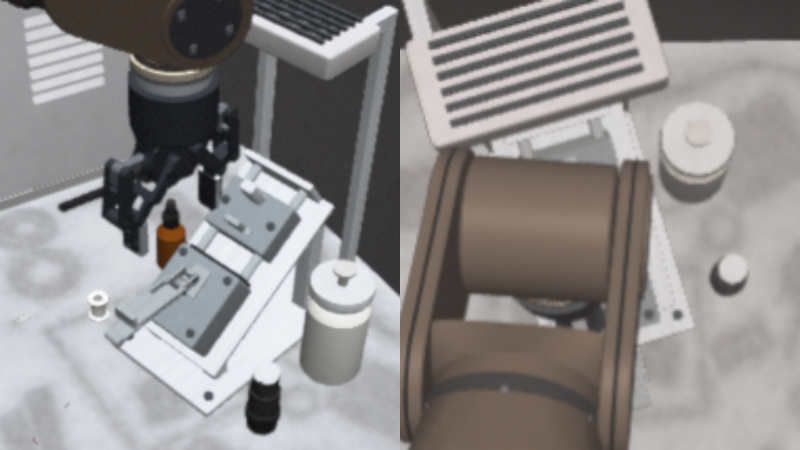

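The left panel shows the open gripper over the bed with the rear finger above the upper half. On the right, the wrist housing's far edge (row 155) is close to the lamp edge (row 140), so I'll measure that clearance from depth.

```bash
python3 - <<'E'
from w import *
for n in("scene","top"):
    c=dict(np.load(n+"1.npz"));P,uv=cloud(c);S=stand(P,SX,SY,YAW)
    col=c["color"][uv[:,1],uv[:,0]].astype(int)
    m=(np.abs(S[:,1])<150)&(np.abs(S[:,0]+40)<160)
    br=m&(col[:,0]-col[:,2]>12)&(S[:,2]>230)&(col.max(1)<180)
    for z in range(230,520,20):
        g=S[br&(S[:,2]>=z)&(S[:,2]<z+20)]
        if len(g)>10:print(n,z,len(g),'xmax',np.percentile(g[:,0],99).round(),'y',np.percentile(g[:,1],[1,99]).round())
    dk=m&(col.max(1)<75)&(S[:,2]>100)&(S[:,2]<330)&(S[:,0]<40)
    for z in range(110,330,20):
        g=S[dk&(S[:,2]>=z)&(S[:,2]<z+20)]
        if len(g)>10:print(n,'dark',z,len(g),'x',np.percentile(g[:,0],[1,99]).round(),'y',np.percentile(g[:,1],[1,99]).round())
E
```

```text
scene 330 213 xmax -47.0 y [-14.  37.]
scene 350 222 xmax -46.0 y [-39.  12.]
scene 370 399 xmax -35.0 y [-43.  -7.]
scene 390 811 xmax -34.0 y [-44.   5.]
scene 410 1743 xmax -12.0 y [-41.  67.]
scene 430 2621 xmax -23.0 y [-33.  73.]
scene 450 2063 xmax -59.0 y [-18.  83.]
scene 470 1403 xmax -97.0 y [-4. 90.]
scene 490 938 xmax -137.0 y [26. 57.]
scene 510 116 xmax -177.0 y [34. 45.]
scene dark 110 11 x [-54. -14.] y [-34.  28.]
scene dark 150 47 x [-102.   -3.] y [12. 32.]
scene dark 170 204 x [-106.   -4.] y [12. 31.]
scene dark 190 183 x [-120.   15.] y [ 7. 29.]
scene dark 210 690 x [-122.   22.] y [ 4. 34.]
scene dark 230 758 x [-120.   21.] y [ 1. 33.]
scene dark 250 608 x [-118.   18.] y [ 2. 32.]
scene dark 270 507 x [-86. -30.] y [-17.  38.]
scene dark 290 683 x [-86. -31.] y [-16.  41.]
scene dark 310 549 x [-86.  30.] y [-66.  46.]
top 330 11 xmax 28.0 y [24. 73.]
top 350 28 xmax -77.0 y [25. 44.]
top 390 218 xmax 3.0 y [-21.  78.]
top 410 3153 xmax -2.0 y [-35.  68.]
top 430 2444 xmax -15.0 y [-30.  79.]
top 450 2711 xmax -54.0 y [-15. 111.]
top 470 2513 xmax -93.0 y [ -0. 104.]
top 490 3174 xmax -132.0 y [ 30. 110.]
top 510 3568 xmax -161.0 y [ 39. 124.]
top dark 210 29 x [-91. -79.] y [ 9. 19.]
top dark 230 18 x [-86. -80.] y [ 8. 39.]
top dark 250 25 x [-90. -84.] y [13. 34.]
top dark 270 30 x [-86. -83.] y [ 8. 36.]
top dark 290 44 x [-86. -80.] y [10. 45.]
top dark 310 48 x [-86. -77.] y [13. 47.]
```

```bash
python3 - <<'E'
from w import *
c=dict(np.load("scene1.npz"));P,uv=cloud(c);S=stand(P,SX,SY,YAW)
for lo,hi in((-25,40),(-130,-70)):
  for z in range(120,216,6):
    g=S[(S[:,0]>lo)&(S[:,0]<hi)&(S[:,1]>8)&(S[:,1]<40)&(S[:,2]>=z)&(S[:,2]<z+6)&(bed(S)[:,2]>42)]
    if len(g)>3:print(z,len(g),np.percentile(g[:,0],[2,98]).round(),np.percentile(g[:,1],[2,98]).round())
E
```

```text
156 14 [-7. -4.] [12. 32.]
162 40 [-7.  2.] [10. 31.]
168 42 [-7.  7.] [10. 31.]
174 45 [-7.  7.] [10. 32.]
180 46 [-7.  9.] [10. 33.]
186 47 [-6.  9.] [10. 32.]
192 54 [-7.  1.] [10. 31.]
198 35 [-6. 16.] [ 8. 31.]
204 43 [-8. 25.] [ 8. 25.]
210 107 [-9. 25.] [ 8. 30.]
120 4 [-127.  -77.] [8. 9.]
156 4 [-98. -97.] [12. 19.]
162 24 [-103.  -93.] [ 9. 25.]
168 39 [-106.  -92.] [10. 29.]
174 46 [-106.  -92.] [10. 27.]
180 44 [-106.  -92.] [10. 28.]
186 49 [-106.  -91.] [10. 23.]
192 24 [-105.  -91.] [ 9. 18.]
198 21 [-106.  -94.] [ 8. 15.]
204 73 [-122.  -88.] [ 8. 29.]
210 143 [-123.  -86.] [ 8. 33.]
```

Emit:
{"op": "step_arm", "data": {"commands": [{"gripper": -1, "x": 3.5, "y": 6, "z": 0, "spin": 0}, {"gripper": -1, "x": 0, "y": 6, "z": 0, "spin": 0}, {"gripper": -1, "x": 0, "y": 0, "z": 8, "spin": 0}, {"gripper": -1, "x": 0, "y": 0, "z": 7, "spin": 0}, {"gripper": -1, "x": 0, "y": 0, "z": 5, "spin": 0}, {"gripper": -1, "x": 0, "y": 0, "z": 2, "spin": 0}, {"gripper": -1, "x": 0, "y": 0, "z": 1, "spin": 0}, {"gripper": -1, "x": 0, "y": 0, "z": 1, "spin": 0}, {"gripper": -1, "x": 0, "y": 0, "z": 1, "spin": 0}, {"gripper": -1, "x": 0, "y": 0, "z": 0, "spin": 0}]}}

```text
time: 5.2
eef_pos: [0.6019, 0.0522, 0.1354]
tcp_rot: [0.605, 0.796, 0.0, 0.0]
contact_force: [-0.1, -0.6, 0.6]
opening: 1.001
finger_force: 0.0
```

Emit:
{"op": "step_arm", "data": {"commands": [{"gripper": -1, "x": 0, "y": 0, "z": 0.5, "spin": 0}, {"gripper": -1, "x": 0, "y": 0, "z": 0.5, "spin": 0}, {"gripper": -1, "x": 0, "y": 0, "z": 0.5, "spin": 0}, {"gripper": -1, "x": 0, "y": 0, "z": 0.5, "spin": 0}, {"gripper": -1, "x": 0, "y": 0, "z": 0, "spin": 0}, {"gripper": -1, "x": 0, "y": 0, "z": 0, "spin": 0}, {"gripper": -1, "x": 0, "y": 0, "z": 0, "spin": 0}, {"gripper": -1, "x": 0, "y": 0, "z": 0, "spin": 0}, {"gripper": -1, "x": 0, "y": 0, "z": 0, "spin": 0}, {"gripper": -1, "x": 0, "y": 0, "z": 0, "spin": 0}]}}

```text
time: 6.2
eef_pos: [0.6019, 0.0522, 0.1333]
tcp_rot: [0.605, 0.796, -0.0, -0.0]
contact_force: [-0.2, 0.5, 0.1]
opening: 0.998
finger_force: 0.0
```

Emit:
{"op": "step_arm", "data": {"commands": [{"gripper": -1, "x": 0, "y": 0, "z": 0.5, "spin": 0}, {"gripper": -1, "x": 0, "y": 0, "z": 0.5, "spin": 0}, {"gripper": -1, "x": 0, "y": 0, "z": 0.5, "spin": 0}, {"gripper": -1, "x": 0, "y": 0, "z": 0.5, "spin": 0}, {"gripper": -1, "x": 0, "y": 0, "z": 0.5, "spin": 0}, {"gripper": -1, "x": 0, "y": 0, "z": 0, "spin": 0}, {"gripper": -1, "x": 0, "y": 0, "z": 0, "spin": 0}, {"gripper": -1, "x": 0, "y": 0, "z": 0, "spin": 0}, {"gripper": -1, "x": 0, "y": 0, "z": 0, "spin": 0}, {"gripper": -1, "x": 0, "y": 0, "z": 0, "spin": 0}]}}

```text
time: 7.2
eef_pos: [0.6019, 0.0522, 0.1309]
tcp_rot: [0.605, 0.796, 0.0, 0.0]
contact_force: [-0.6, 0.7, 1.1]
opening: 0.999
finger_force: 0.7
```

Emit:
{"op": "step_arm", "data": {"commands": [{"gripper": -1, "x": 0, "y": 0, "z": 0.7, "spin": 0}, {"gripper": -1, "x": 0, "y": 0, "z": 0.7, "spin": 0}, {"gripper": -1, "x": 0, "y": 0, "z": 0, "spin": 0}, {"gripper": -1, "x": 0, "y": -0.82, "z": 0.6, "spin": 0}, {"gripper": -1, "x": 0, "y": -0.82, "z": 0.6, "spin": 0}, {"gripper": -1, "x": 0, "y": -0.82, "z": 0.6, "spin": 0}, {"gripper": -1, "x": 0, "y": -0.82, "z": 0.6, "spin": 0}, {"gripper": -1, "x": 0, "y": 0, "z": 0, "spin": 0}, {"gripper": -1, "x": 0, "y": 0, "z": 0, "spin": 0}, {"gripper": -1, "x": 0, "y": 0, "z": 0, "spin": 0}]}}

```text
time: 8.2
eef_pos: [0.5989, 0.0514, 0.1284]
tcp_rot: [0.605, 0.796, 0.0, 0.0]
contact_force: [-3.9, -1.0, 6.8]
opening: 1.001
finger_force: 3.8
```

```bash
cat > sfit.py <<'E'
from fit import *
from w import where,SX,SY
from plant import read_camera
import sys
# estimate slide from the visible top of the upper half, keeper and tab
where()
c=read_camera("scene");P,uv=cloud(c);np.savez("last.npz",**c)
if len(sys.argv)>1: cv2.imwrite("pics/%s.png"%sys.argv[1],cv2.resize(c["color"][60:360,200:460,::-1],(600,692)[:2] if 0 else (520,600)))
b=bed(stand(P,SX,SY,np.radians(15.5)))
g=b[(np.abs(b[:,1])<36)&(b[:,2]>26)&(b[:,2]<33.5)&(b[:,0]>-20)&(b[:,0]<120)&((b[:,1]<12))]
print('upper top u',np.percentile(g[:,0],[1,3,50,97,99]).round(1),len(g))
g=b[(np.abs(b[:,1])<12)&(b[:,2]>45)&(b[:,2]<66)&(b[:,0]>35)&(b[:,0]<95)];print('tab',len(g),np.percentile(g[:,0],[5,50,95]).round(1) if len(g) else '')
E
python3 sfit.py; python3 - <<'E'
E
```

```text
t 8.2 stand [-39.2  26.8 128.4] tooly-yaw 0.02 tz [ 0. -0. -1.] F [-3.9 -1.   6.8] open 1.001 ff 3.8 q [-0.08  0.25  1.85 -0.    1.04 -0.35]
upper top u [  1.6   2.6  52.2 107.1 110. ] 861
tab 157 [36.1 68.2 76.4]
```

The tab has moved down about 4 mm, so dragging by friction works. I'll continue down-slope.

Emit:
{"op": "step_arm", "data": {"commands": [{"gripper": -1, "x": 0, "y": -1.8, "z": 1.28, "spin": 0}, {"gripper": -1, "x": 0, "y": -1.8, "z": 1.28, "spin": 0}, {"gripper": -1, "x": 0, "y": -1.8, "z": 1.28, "spin": 0}, {"gripper": -1, "x": 0, "y": -1.8, "z": 1.28, "spin": 0}, {"gripper": -1, "x": 0, "y": -1.8, "z": 1.28, "spin": 0}, {"gripper": -1, "x": 0, "y": -1.8, "z": 1.28, "spin": 0}, {"gripper": -1, "x": 0, "y": -1.8, "z": 1.28, "spin": 0}, {"gripper": -1, "x": 0, "y": -1.8, "z": 1.28, "spin": 0}, {"gripper": -1, "x": 0, "y": 0, "z": 0, "spin": 0}, {"gripper": -1, "x": 0, "y": 0, "z": 0, "spin": 0}]}}

```text
time: 9.25
eef_pos: [0.5848, 0.0474, 0.1181]
tcp_rot: [0.605, 0.796, -0.0, -0.0]
contact_force: [-4.6, -0.5, 6.9]
opening: 0.998
finger_force: 4.3
```

```bash
python3 sfit.py
```

```text
t 9.25 stand [-53.8  26.8 118.1] tooly-yaw 0.02 tz [-0. -0. -1.] F [-4.6 -0.5  6.9] open 0.998 ff 4.3 q [-0.09  0.23  1.89 -0.    1.02 -0.36]
upper top u [  1.6   2.5  33.9 106.1 110.4] 869
tab 116 [47.4 52.8 58.8]
```

Emit:
{"op": "step_arm", "data": {"commands": [{"gripper": -1, "x": 0, "y": -1.2, "z": 0.85, "spin": 0}, {"gripper": -1, "x": 0, "y": -1.2, "z": 0.85, "spin": 0}, {"gripper": -1, "x": 0, "y": -1.2, "z": 0.85, "spin": 0}, {"gripper": -1, "x": 0, "y": -1.2, "z": 0.85, "spin": 0}, {"gripper": -1, "x": 0, "y": -0.8, "z": 0.8, "spin": 0}, {"gripper": -1, "x": 0, "y": -0.4, "z": 0.6, "spin": 0}, {"gripper": -1, "x": 0, "y": -0.4, "z": 0.6, "spin": 0}, {"gripper": -1, "x": 0, "y": -0.4, "z": 0.6, "spin": 0}, {"gripper": -1, "x": 0, "y": 0, "z": 0, "spin": 0}, {"gripper": -1, "x": 0, "y": 0, "z": 0, "spin": 0}]}}

```text
time: 10.3
eef_pos: [0.5808, 0.0462, 0.1147]
tcp_rot: [0.605, 0.796, 0.002, 0.002]
contact_force: [-3.9, 1.9, 13.8]
opening: 0.999
finger_force: 6.0
```

```bash
python3 sfit.py
```

```text
t 10.3 stand [-57.9  26.7 114.7] tooly-yaw 0.02 tz [ 0.007  0.001 -1.   ] F [-3.9  1.9 13.8] open 0.999 ff 6.0 q [-0.1   0.22  1.91  0.    1.   -0.37]
upper top u [  1.6   2.5  29.7 105.8 110.3] 826
tab 107 [42.4 47.3 53.2]
```

Emit:
{"op": "step_arm", "data": {"commands": [{"gripper": -1, "x": 0, "y": 0, "z": -6, "spin": 0}, {"gripper": -1, "x": 0, "y": -5, "z": -35, "spin": 0}, {"gripper": -1, "x": 0, "y": -30, "z": -35, "spin": 0}, {"gripper": -1, "x": 0, "y": -30, "z": 0, "spin": 8.5}, {"gripper": -1, "x": 0, "y": 0, "z": 0, "spin": 8.5}, {"gripper": -1, "x": 0, "y": 0, "z": 0, "spin": 8.5}, {"gripper": -1, "x": 0, "y": 0, "z": 0, "spin": 8.5}, {"gripper": -1, "x": 0, "y": 0, "z": 0, "spin": 8.5}, {"gripper": -1, "x": 0, "y": 0, "z": 0, "spin": 8.5}, {"gripper": -1, "x": 0, "y": 0, "z": 0, "spin": 8.5}]}}

```text
time: 11.35
eef_pos: [0.5153, 0.0283, 0.1862]
tcp_rot: [0.922, 0.388, -0.0, -0.0]
contact_force: [-0.1, -0.5, 0.2]
opening: 1.001
finger_force: 0.0
```

Emit:
{"op": "step_arm", "data": {"commands": [{"gripper": -1, "x": 0, "y": 0, "z": 0, "spin": 8.5}, {"gripper": -1, "x": 0, "y": 0, "z": 0, "spin": 8.5}, {"gripper": -1, "x": 0, "y": 0, "z": 0, "spin": 8.5}, {"gripper": -0.4, "x": 0, "y": 0, "z": 0, "spin": 5}, {"gripper": -0.4, "x": 0, "y": 0, "z": 0, "spin": 0}, {"gripper": -0.4, "x": 0, "y": 0, "z": 0, "spin": 0}, {"gripper": -0.4, "x": 0, "y": 0, "z": 0, "spin": 0}, {"gripper": -0.4, "x": 0, "y": 0, "z": 0, "spin": 0}, {"gripper": -0.4, "x": 0, "y": 0, "z": 0, "spin": 0}, {"gripper": -0.4, "x": 0, "y": 0, "z": 0, "spin": 0}]}}

```text
time: 12.35
eef_pos: [0.5156, 0.0283, 0.1868]
tcp_rot: [0.991, 0.135, 0.0, 0.0]
contact_force: [-0.1, -0.6, -0.2]
opening: 0.703
finger_force: 0.0
```

```bash
python3 w.py -148 0 97; python3 - <<'E'
from w import *
from plant import read_camera
for n in("scene","top"):
    P,_=cloud(read_camera(n));b=bed(stand(P,SX,SY,YAW))
    # slide
    g=b[(np.abs(b[:,1])<10)&(b[:,2]>52)&(b[:,2]<66)&(b[:,0]>35)&(b[:,0]<95)];print('tab',len(g),np.percentile(g[:,0],[5,50,95]).round(1) if len(g) else '')
    m=(np.abs(b[:,1])<9)&(b[:,2]>42)&(b[:,2]<125)&(b[:,0]>-135)&(b[:,0]<0)
    a=np.degrees(np.arctan2(b[:,2]-54,-25-b[:,0]));r=np.hypot(b[:,2]-54,-25-b[:,0])
    for k in range(20,110,6):
        h=m&(r>k)&(r<k+6)&(a<50);
        if h.sum()>3:print(n,k,h.sum(),np.percentile(a[h],[10,50,90]).round(1),np.percentile(b[h,1],[2,98]).round(1))
E
```

```text
t 12.35 stand [-125.5   26.9  186.8] tooly-yaw -89.98 tz [ 0. -0. -1.] F [-0.1 -0.6 -0.2] open 0.703 ff 0.0 q [-0.14 -0.01  2.02 -0.    1.13  1.16]
shift [-22.5  26.8  89.8]
tab 87 [42.6 48.  53. ]
scene 20 42 [29.2 33.4 43.4] [-8.5  8.7]
scene 26 33 [27.8 31.6 36.9] [-5.9  8.3]
scene 32 29 [29.4 32.  35.9] [-6.2  8.8]
scene 38 16 [31.7 38.1 40.7] [-8.2  8.7]
scene 44 36 [36.4 38.9 39.9] [-8.7  8.6]
scene 50 34 [37.2 38.3 38.9] [-8.7  7.7]
scene 56 38 [36.3 37.5 38.9] [-8.3  8.2]
scene 62 35 [36.  37.3 38.7] [-8.8  7.8]
scene 68 24 [36.  37.  37.8] [-8.6  8. ]
scene 74 21 [27.2 29.5 43.2] [-8.4  7.2]
scene 80 95 [28.7 36.9 42.9] [-8.6  8.4]
scene 86 34 [28.3 29.  29.6] [-8.2  7.4]
scene 92 38 [28.6 30.  31.1] [-9.   6.9]
scene 98 23 [27.4 29.1 30. ] [-8.2  6.5]
tab 81 [44.2 50.6 54.6]
top 92 7 [28.4 29.7 30.6] [-7.8 -4.9]
```

Emit:
{"op": "step_arm", "data": {"commands": [{"gripper": -0.4, "x": -11.2, "y": 13.4, "z": 0, "spin": 0}, {"gripper": -0.4, "x": -11.2, "y": 13.4, "z": 10, "spin": 0}, {"gripper": -0.4, "x": 0, "y": 0, "z": 26, "spin": 0}, {"gripper": -0.4, "x": 0, "y": 0, "z": 26, "spin": 0}, {"gripper": -0.4, "x": 0, "y": 0, "z": 26, "spin": 0}, {"gripper": -0.4, "x": 0, "y": 0, "z": 1.5, "spin": 0}, {"gripper": 0, "x": 0, "y": 0, "z": 0, "spin": 0}, {"gripper": 1, "x": 0, "y": 0, "z": 0, "spin": 0}, {"gripper": 1, "x": 0, "y": 0, "z": 0, "spin": 0}, {"gripper": 1, "x": 0, "y": 0, "z": 0, "spin": 0}], "force": 25}}

```text
time: 13.45
eef_pos: [0.5022, -0.0025, 0.0987]
tcp_rot: [0.991, 0.134, 0.002, -0.001]
contact_force: [0.8, 5.1, 0.6]
opening: 0.199
finger_force: 26.7
```

Emit:
{"op": "step_arm", "data": {"commands": [{"gripper": 1, "x": 0, "y": 0, "z": 0, "spin": 0}, {"gripper": 1, "x": 0, "y": 0, "z": 0, "spin": 0}, {"gripper": 1, "x": 0, "y": 0, "z": 0, "spin": 0}, {"gripper": 1, "x": 0, "y": 0, "z": 0, "spin": 0}, {"gripper": 1, "x": 0, "y": 0, "z": 0, "spin": 0}, {"gripper": 1, "x": 0, "y": 0, "z": 0, "spin": 0}, {"gripper": 1, "x": 0, "y": 0, "z": 0, "spin": 0}, {"gripper": 1, "x": 0, "y": 0, "z": 0, "spin": 0}, {"gripper": 1, "x": 0, "y": 0, "z": 0, "spin": 0}, {"gripper": 1, "x": 0, "y": 0, "z": 0, "spin": 0}]}}

```text
time: 14.45
eef_pos: [0.5022, -0.0025, 0.0985]
tcp_rot: [0.991, 0.135, 0.002, -0.001]
contact_force: [1.5, 5.6, 0.0]
opening: 0.201
finger_force: 26.7
```

```bash
python3 sfit.py c2; python3 - <<'E'
import numpy as np
p=np.array([-51.5,114.9]);a=lambda q:p+97*np.array([np.cos(np.radians(215)-q),np.sin(np.radians(215)-q)])
Q=np.linspace(.485,1.6,21)
for i in range(20):print((a(Q[i+1])-a(Q[i])).round(1)*[1,-1],end=' ')
E
```

```text
t 14.45 stand [-146.7    0.7   98.5] tooly-yaw -90.04 tz [ 0.003  0.002 -1.   ] F [1.5 5.6 0. ] open 0.201 ff 26.7 q [-0.21  0.08  2.11  0.    0.95  1.09]
upper top u [  1.6   2.7  30.2 107.4 111.2] 837
tab 107 [42.5 47.3 52.9]
[-0.5 -5.4] [-0.2 -5.4] [ 0.1 -5.4] [ 0.4 -5.4] [ 0.7 -5.4] [ 1.  -5.3] [ 1.3 -5.3] [ 1.6 -5.2] [ 1.8 -5.1] [ 2.1 -5. ] [ 2.4 -4.8] [ 2.7 -4.7] [ 2.9 -4.5] [ 3.2 -4.4] [ 3.4 -4.2] [ 3.6 -4. ] [ 3.9 -3.8] [ 4.1 -3.6] [ 4.3 -3.3] [ 4.4 -3.1]
```

View pics/c2.png

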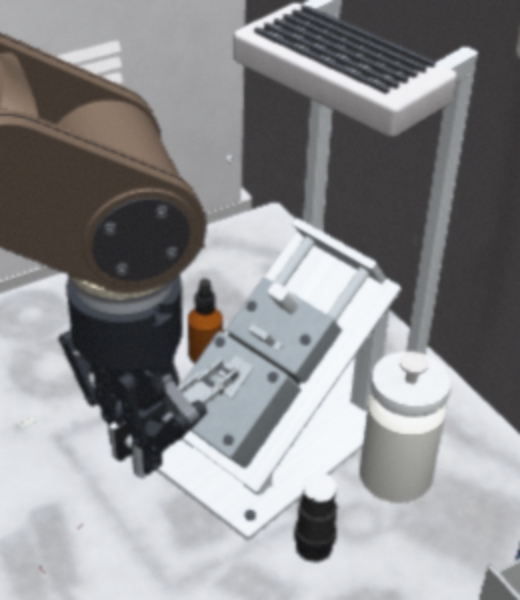

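The picture shows the lever handle gripped at about (150,440), the upper half closed against the lower at (270,350), and the lamp well clear. Now I lift the lever along its arc.

Emit:
{"op": "step_arm", "data": {"commands": [{"gripper": 1, "x": -0.5, "y": 0, "z": -5.4, "spin": 0}, {"gripper": 1, "x": -0.2, "y": 0, "z": -5.4, "spin": 0}, {"gripper": 1, "x": 0.1, "y": 0, "z": -5.4, "spin": 0}, {"gripper": 1, "x": 0.4, "y": 0, "z": -5.4, "spin": 0}, {"gripper": 1, "x": 0.7, "y": 0, "z": -5.4, "spin": 0}, {"gripper": 1, "x": 1, "y": 0, "z": -5.3, "spin": 0}, {"gripper": 1, "x": 1.3, "y": 0, "z": -5.3, "spin": 0}, {"gripper": 1, "x": 1.6, "y": 0, "z": -5.2, "spin": 0}, {"gripper": 1, "x": 1.8, "y": 0, "z": -5.1, "spin": 0}, {"gripper": 1, "x": 2.1, "y": 0, "z": -5, "spin": 0}]}}

```text
time: 15.5
eef_pos: [0.5081, -0.0009, 0.1499]
tcp_rot: [0.991, 0.135, -0.002, -0.001]
contact_force: [-1.0, 4.6, -2.6]
opening: 0.205
finger_force: 25.8
```

Emit:
{"op": "step_arm", "data": {"commands": [{"gripper": 1, "x": 2.4, "y": 0, "z": -4.8, "spin": 0}, {"gripper": 1, "x": 2.7, "y": 0, "z": -4.7, "spin": 0}, {"gripper": 1, "x": 2.9, "y": 0, "z": -4.5, "spin": 0}, {"gripper": 1, "x": 3.2, "y": 0, "z": -4.4, "spin": 0}, {"gripper": 1, "x": 3.4, "y": 0, "z": -4.2, "spin": 0}, {"gripper": 1, "x": 3.6, "y": 0, "z": -4, "spin": 0}, {"gripper": 1, "x": 3.9, "y": 0, "z": -3.8, "spin": 0}, {"gripper": 1, "x": 4.1, "y": 0, "z": -3.6, "spin": 0}, {"gripper": 1, "x": 4.3, "y": 0, "z": -3.3, "spin": 0}, {"gripper": 1, "x": 4.4, "y": 0, "z": -3.1, "spin": 0}]}}

```text
time: 16.5
eef_pos: [0.5409, 0.0083, 0.1901]
tcp_rot: [0.991, 0.135, -0.003, -0.001]
contact_force: [-4.1, 3.8, -0.8]
opening: 0.2
finger_force: 27.8
```

```bash
python3 sfit.py c3
```

```text
t 16.5 stand [-106.6    0.8  190.1] tooly-yaw -89.98 tz [-0.007  0.    -1.   ] F [-4.1  3.8 -0.8] open 0.2 ff 27.8 q [-0.17  0.05  1.95 -0.    1.15  1.13]
upper top u [  1.4   2.5  29.7 106.6 110.9] 850
tab 104 [42.5 47.3 52.9]
```

View pics/c3.png

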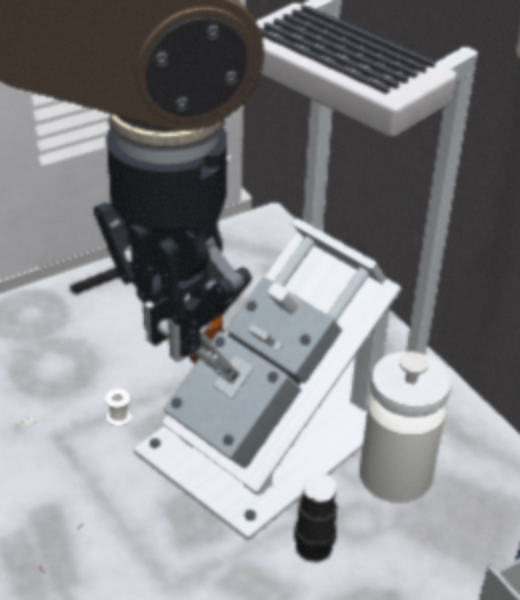

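The picture shows the lever raised in the gripper at about (190,330), with the lens, roller and bottles standing. q is about 1.58. I release, slide down to straddle the claw plate, and pinch its edges.

Emit:
{"op": "step_arm", "data": {"commands": [{"gripper": -0.3, "x": 0, "y": 0, "z": 0, "spin": 0}, {"gripper": -0.3, "x": 0, "y": 0, "z": 0, "spin": 0}, {"gripper": -0.3, "x": 0, "y": 0, "z": 0, "spin": 0}, {"gripper": -0.3, "x": 0, "y": 0, "z": 0, "spin": 0}, {"gripper": -0.3, "x": 9, "y": -0.5, "z": 0, "spin": 0}, {"gripper": -0.3, "x": 9, "y": 0, "z": 9, "spin": 0}, {"gripper": -0.3, "x": 9, "y": 0, "z": 9, "spin": 0}, {"gripper": -0.3, "x": 0.5, "y": 0, "z": 9, "spin": 0}, {"gripper": -0.3, "x": 0, "y": 0, "z": 0, "spin": 0}, {"gripper": -0.3, "x": 0, "y": 0, "z": 0, "spin": 0}], "force": 20}}

```text
time: 17.55
eef_pos: [0.5687, 0.016, 0.1626]
tcp_rot: [0.991, 0.135, -0.001, -0.0]
contact_force: [0.3, -0.3, -0.5]
opening: 0.647
finger_force: 0.0
```

```bash
python3 sfit.py c4; python3 - <<'E'
from w import *
c=dict(np.load("last.npz"));P,_=cloud(c);b=bed(stand(P,SX,SY,YAW));S=stand(P,SX,SY,YAW)
m=(np.abs(b[:,1])<14)&(b[:,2]>56)&(b[:,2]<165)&(S[:,0]>-125)&(S[:,0]<-45)&(S[:,2]<205)
col=c["color"].reshape(-1,3) if 0 else None
for z in range(120,205,8):
    g=S[m&(S[:,2]>=z)&(S[:,2]<z+8)]
    if len(g)>2:print(z,len(g),np.percentile(g[:,0],[3,50,97]).round(1),np.percentile(g[:,1],[3,97]).round(1))
E
```

```text
t 17.55 stand [-77.7   0.8 162.6] tooly-yaw -89.99 tz [-0.002  0.    -1.   ] F [ 0.3 -0.3 -0.5] open 0.647 ff 0.0 q [-0.15  0.14  1.91 -0.    1.1   1.15]
upper top u [  1.3   2.4  30.7 105.7 111.1] 737
tab 47 [42.9 48.4 53. ]
120 3 [-63.5 -62.5 -60.8] [5.4 6.7]
128 10 [-69.4 -61.1 -58. ] [-5.9  7.5]
136 12 [-73.7 -71.8 -62.4] [-10.7   9. ]
144 19 [-81.2 -74.9 -68. ] [-12.2   9.6]
152 31 [-85.6 -76.  -73.2] [-12.7   8.1]
160 35 [-91.8 -80.1 -75.8] [-13.6  11. ]
168 36 [-97.1 -84.9 -79.6] [-13.5   4.5]
176 35 [-102.   -89.6  -84.7] [-13.6   6.8]
184 140 [-109.8  -88.3  -81.7] [-12.8  10.7]
192 100 [-112.3 -107.8  -81.5] [-10.8   8.1]
```

View pics/c4.png

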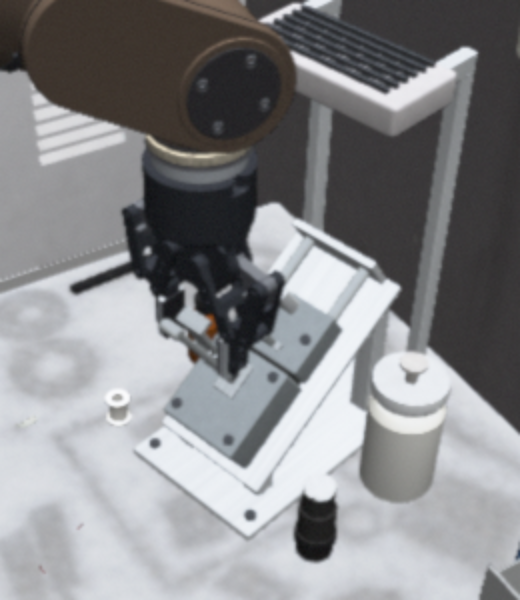

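The lever stays up at about (175,330), with the claw folded and the open fingers straddling it. Pinching.

Emit:
{"op": "step_arm", "data": {"commands": [{"gripper": 0.2, "x": -1, "y": 0.5, "z": 0, "spin": 0}, {"gripper": 1, "x": 0, "y": 0, "z": 0, "spin": 0}, {"gripper": 1, "x": 0, "y": 0, "z": 0, "spin": 0}, {"gripper": 1, "x": 0, "y": 0, "z": 0, "spin": 0}, {"gripper": 1, "x": 0, "y": 0, "z": 0, "spin": 0}, {"gripper": 1, "x": 0, "y": 0, "z": 0, "spin": 0}, {"gripper": 1, "x": 0, "y": 0, "z": 0, "spin": 0}, {"gripper": 1, "x": 0, "y": 0, "z": 0, "spin": 0}, {"gripper": 1, "x": 0, "y": 0, "z": 0, "spin": 0}, {"gripper": 1, "x": 0, "y": 0, "z": 0, "spin": 0}], "force": 20}}

```text
time: 18.6
eef_pos: [0.5682, 0.0158, 0.1642]
tcp_rot: [0.991, 0.135, -0.0, -0.001]
contact_force: [-4.9, 4.0, 5.9]
opening: 0.291
finger_force: 21.7
```

```bash
python3 w.py; python3 - <<'E'
import numpy as np
a=np.radians(np.linspace(115.3,55,17));p=42.1*np.stack([np.cos(a),np.sin(a)],1)
print((np.diff(p,axis=0)*[1,-1]).round(1).tolist())
E
```

```text
t 18.6 stand [-78.3   0.7 164.2] tooly-yaw -89.99 tz [-0.001  0.001 -1.   ] F [-4.9  4.   5.9] open 0.291 ff 21.7 q [-0.15  0.13  1.91  0.    1.1   1.15]
[[2.5, -1.1], [2.6, -0.9], [2.7, -0.8], [2.7, -0.6], [2.7, -0.4], [2.8, -0.2], [2.8, -0.0], [2.8, 0.1], [2.7, 0.3], [2.7, 0.5], [2.7, 0.7], [2.6, 0.9], [2.6, 1.0], [2.5, 1.2], [2.4, 1.4], [2.3, 1.5]]
```

Emit:
{"op": "step_arm", "data": {"commands": [{"gripper": 1, "x": 2.5, "y": 0, "z": -1.1, "spin": 0}, {"gripper": 1, "x": 2.6, "y": 0, "z": -0.9, "spin": 0}, {"gripper": 1, "x": 2.7, "y": 0, "z": -0.8, "spin": 0}, {"gripper": 1, "x": 2.7, "y": 0, "z": -0.6, "spin": 0}, {"gripper": 1, "x": 2.7, "y": 0, "z": -0.4, "spin": 0}, {"gripper": 1, "x": 2.8, "y": 0, "z": -0.2, "spin": 0}, {"gripper": 1, "x": 2.8, "y": 0, "z": 0, "spin": 0}, {"gripper": 1, "x": 2.8, "y": 0, "z": 0.1, "spin": 0}, {"gripper": 1, "x": 2.7, "y": 0, "z": 0.3, "spin": 0}, {"gripper": 1, "x": 2.7, "y": 0, "z": 0.5, "spin": 0}]}}

```text
time: 19.6
eef_pos: [0.5929, 0.0228, 0.1668]
tcp_rot: [0.991, 0.135, -0.002, -0.001]
contact_force: [-6.3, 2.4, 6.2]
opening: 0.292
finger_force: 19.7
```

Emit:
{"op": "step_arm", "data": {"commands": [{"gripper": 1, "x": 2.7, "y": 0, "z": 0.7, "spin": 0}, {"gripper": 1, "x": 2.6, "y": 0, "z": 0.9, "spin": 0}, {"gripper": 1, "x": 2.6, "y": 0, "z": 1, "spin": 0}, {"gripper": 1, "x": 2.5, "y": 0, "z": 1.2, "spin": 0}, {"gripper": 1, "x": 2.4, "y": 0, "z": 1.4, "spin": 0}, {"gripper": 1, "x": 2.3, "y": 0, "z": 1.5, "spin": 0}, {"gripper": 1, "x": 0, "y": 0, "z": 0, "spin": 0}, {"gripper": 1, "x": 0, "y": 0, "z": 0, "spin": 0}, {"gripper": 1, "x": 0, "y": 0, "z": 0, "spin": 0}, {"gripper": 1, "x": 0, "y": 0, "z": 0, "spin": 0}]}}

```text
time: 20.6
eef_pos: [0.6092, 0.0271, 0.1607]
tcp_rot: [0.991, 0.135, 0.0, -0.001]
contact_force: [-1.4, 4.8, 4.2]
opening: 0.285
finger_force: 19.4
```

```bash
python3 sfit.py c5
```

```text
t 20.6 stand [-35.7   0.7 160.7] tooly-yaw -90.0 tz [ 0.001  0.001 -1.   ] F [-1.4  4.8  4.2] open 0.285 ff 19.4 q [-0.12  0.23  1.81  0.    1.1   1.18]
upper top u [  1.4   2.4  30.6 108.1 111.4] 762
tab 2 [43.6 44.7 45.8]
```

View pics/c5.png

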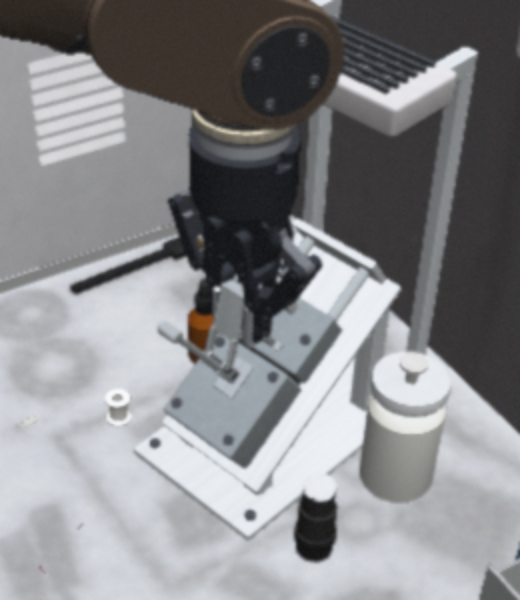

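The picture shows the claw swung past vertical at about (233,320), held by its edges, and the lever still up at (170,330). Releasing so the claw drops onto the keeper.

Emit:
{"op": "step_arm", "data": {"commands": [{"gripper": 0.2, "x": 0, "y": 0, "z": 0, "spin": 0}, {"gripper": -0.3, "x": 0, "y": 0, "z": 0, "spin": 0}, {"gripper": -0.3, "x": 0, "y": 0, "z": 0, "spin": 0}, {"gripper": -0.3, "x": 0, "y": 0, "z": 0, "spin": 0}, {"gripper": -0.3, "x": -2, "y": 0, "z": -20, "spin": 0}, {"gripper": -0.3, "x": -5, "y": 0, "z": -25, "spin": 0}, {"gripper": -0.3, "x": -30, "y": 0, "z": 0, "spin": 0}, {"gripper": -0.3, "x": -35, "y": 0, "z": 0, "spin": 0}, {"gripper": -0.3, "x": -35, "y": 0, "z": 0, "spin": 0}, {"gripper": -0.3, "x": -35, "y": 0, "z": 0, "spin": 0}]}}

```text
time: 21.65
eef_pos: [0.4709, -0.012, 0.2048]
tcp_rot: [0.991, 0.135, -0.0, 0.0]
contact_force: [-0.0, 0.2, 0.3]
opening: 0.653
finger_force: 0.0
```

```bash
cat > latch.py <<'E'
import sys
from w import *
from plant import read_camera
where();c=read_camera("scene");P,_=cloud(c);S=stand(P,SX,SY,YAW);b=bed(S)
cv2.imwrite("pics/%s.png"%sys.argv[1],cv2.resize(c["color"][190:330,250:400,::-1],(600,560),interpolation=2))
m=(np.abs(b[:,1])<13)&(b[:,2]>40)&(b[:,2]<160)&(b[:,0]>-130)
for u0 in range(-130,64,6):
    g=b[m&(b[:,0]>=u0)&(b[:,0]<u0+6)]
    if len(g)>2:print(u0,len(g),np.percentile(g[:,2],[10,50,90]).round(1),np.percentile(g[:,1],[3,97]).round(1))
E
python3 latch.py c6
```

```text
t 21.65 stand [-179.5   -0.   204.8] tooly-yaw -89.98 tz [ 0.    -0.001 -1.   ] F [-0.   0.2  0.3] open 0.653 ff 0.0 q [-0.24 -0.14  2.1  -0.    1.18  1.06]
-76 10 [40.1 40.6 41.1] [-8.9 11.2]
-70 8 [40.1 40.3 41. ] [-10.3  10.8]
-64 8 [40.5 40.9 42.2] [-11.3  12.6]
-58 10 [40.2 40.9 41.1] [-12.1  10.8]
-52 7 [40.1 40.4 41.2] [-11.8   8.3]
-46 5 [40.2 40.3 41.6] [-8.9  0.4]
-40 32 [40.2 41.6 43.2] [-11.6   7.3]
-34 106 [ 41.3  88.2 152.3] [-10.7   7. ]
-28 135 [ 51.1  92.7 152.7] [-12.1   3.2]
-22 57 [41.2 65.6 74.5] [-12.4  11.1]
-16 45 [40.6 44.8 69.8] [-12.6  10.4]
-10 24 [60.5 64.7 68.2] [-12.5  10.8]
-4 58 [58.8 61.  65.1] [-12.7  11.2]
2 53 [57.4 59.3 61.6] [-12.8  11.3]
8 51 [53.4 56.6 58.5] [-12.6  10.5]
14 61 [49.9 53.8 56. ] [-12.4  11.4]
20 45 [50.1 51.5 53.4] [-12.3   9.3]
26 53 [46.1 49.1 50.8] [-12.6  10.4]
32 18 [44.9 48.1 49.3] [-12.5   8.4]
38 26 [43.8 54.9 60.8] [-9.   3.6]
44 60 [44.4 61.  63.5] [-9.7  5.1]
50 36 [46.  60.1 63. ] [-8.9  4.5]
```

View pics/c6.png

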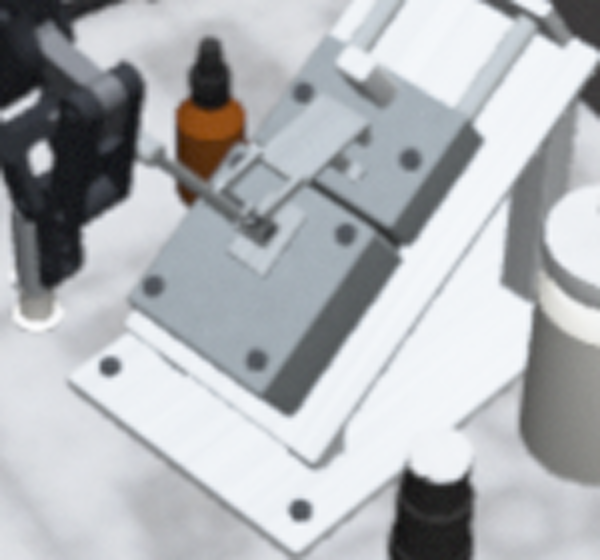

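The claw lies over the keeper at about (330,130), its end up-slope of it. Next I re-grip the handle and swing it down.

Emit:
{"op": "step_arm", "data": {"commands": [{"gripper": -0.3, "x": 0, "y": 0, "z": -4.5, "spin": 0}, {"gripper": -0.3, "x": 23.5, "y": -0.5, "z": 0, "spin": 0}, {"gripper": -0.3, "x": 23.5, "y": 0, "z": 0, "spin": 0}, {"gripper": -0.3, "x": 23.5, "y": 0, "z": 10, "spin": 0}, {"gripper": -0.3, "x": 0, "y": 0, "z": 12, "spin": 0}, {"gripper": 0.3, "x": 0, "y": 0, "z": 0, "spin": 0}, {"gripper": 1, "x": 0, "y": 0, "z": 0, "spin": 0}, {"gripper": 1, "x": 0, "y": 0, "z": 0, "spin": 0}, {"gripper": 1, "x": 0, "y": 0, "z": 0, "spin": 0}, {"gripper": 1, "x": 0, "y": 0, "z": 0, "spin": 0}], "force": 30}}

```text
time: 22.7
eef_pos: [0.5395, 0.008, 0.1877]
tcp_rot: [0.991, 0.135, -0.0, -0.0]
contact_force: [-0.4, 1.9, -1.0]
opening: 0.194
finger_force: 30.6
```

```bash
python3 - <<'E'
from w import *
S,T=where()
g=S[[0,2]]+[0,5]-[-51.5,114.9];r=np.hypot(*g);a0=np.arctan2(g[1],g[0]);print('q',np.radians(215)-a0,r)
a=np.linspace(a0,np.radians(215),31);p=r*np.stack([np.cos(a),np.sin(a)],1);print((np.diff(p,axis=0)*[1,-1]).round(1).tolist())
E
```

```text
t 22.7 stand [-108.     0.9  187.7] tooly-yaw -90.01 tz [-0.     0.001 -1.   ] F [-0.4  1.9 -1. ] open 0.194 ff 30.6 q [-0.17  0.04  1.96  0.    1.14  1.13]
q 1.553054553212057 96.15405714444775
[[-3.9, 3.0], [-3.8, 3.2], [-3.6, 3.4], [-3.4, 3.6], [-3.2, 3.8], [-3.0, 3.9], [-2.8, 4.1], [-2.6, 4.2], [-2.4, 4.4], [-2.2, 4.5], [-1.9, 4.6], [-1.7, 4.7], [-1.4, 4.8], [-1.2, 4.8], [-0.9, 4.9], [-0.7, 4.9], [-0.4, 5.0], [-0.2, 5.0], [0.1, 5.0], [0.3, 5.0], [0.6, 4.9], [0.8, 4.9], [1.1, 4.9], [1.3, 4.8], [1.6, 4.7], [1.8, 4.6], [2.1, 4.5], [2.3, 4.4], [2.5, 4.3], [2.7, 4.1]]
```

Emit:
{"op": "step_arm", "data": {"commands": [{"gripper": 1, "x": -3.9, "y": 0, "z": 3, "spin": 0}, {"gripper": 1, "x": -3.8, "y": 0, "z": 3.2, "spin": 0}, {"gripper": 1, "x": -3.6, "y": 0, "z": 3.4, "spin": 0}, {"gripper": 1, "x": -3.4, "y": 0, "z": 3.6, "spin": 0}, {"gripper": 1, "x": -3.2, "y": 0, "z": 3.8, "spin": 0}, {"gripper": 1, "x": -3, "y": 0, "z": 3.9, "spin": 0}, {"gripper": 1, "x": -2.8, "y": 0, "z": 4.1, "spin": 0}, {"gripper": 1, "x": -2.6, "y": 0, "z": 4.2, "spin": 0}, {"gripper": 1, "x": -2.4, "y": 0, "z": 4.4, "spin": 0}, {"gripper": 1, "x": -2.2, "y": 0, "z": 4.5, "spin": 0}]}}

```text
time: 23.7
eef_pos: [0.5097, -0.0005, 0.1487]
tcp_rot: [0.991, 0.135, -0.0, -0.0]
contact_force: [-1.4, 5.2, 2.4]
opening: 0.201
finger_force: 29.6
```

Emit:
{"op": "step_arm", "data": {"commands": [{"gripper": 1, "x": -1.9, "y": 0, "z": 4.6, "spin": 0}, {"gripper": 1, "x": -1.7, "y": 0, "z": 4.7, "spin": 0}, {"gripper": 1, "x": -1.4, "y": 0, "z": 4.8, "spin": 0}, {"gripper": 1, "x": -1.2, "y": 0, "z": 4.8, "spin": 0}, {"gripper": 1, "x": -0.9, "y": 0, "z": 4.9, "spin": 0}, {"gripper": 1, "x": -0.7, "y": 0, "z": 4.9, "spin": 0}, {"gripper": 1, "x": -0.4, "y": 0, "z": 5, "spin": 0}, {"gripper": 1, "x": -0.2, "y": 0, "z": 5, "spin": 0}, {"gripper": 1, "x": 0.1, "y": 0, "z": 5, "spin": 0}, {"gripper": 1, "x": 0, "y": 0, "z": 0, "spin": 0}]}}

```text
time: 24.7
eef_pos: [0.5019, -0.0026, 0.1047]
tcp_rot: [0.991, 0.135, -0.0, -0.0]
contact_force: [0.4, 5.5, 0.6]
opening: 0.204
finger_force: 29.2
```

```bash
python3 latch.py c7|awk 'NR==1||$1>-40'
```

```text
t 24.7 stand [-147.1    0.7  104.7] tooly-yaw -89.99 tz [-0.  0. -1.] F [0.4 5.5 0.6] open 0.204 ff 29.2 q [-0.21  0.07  2.1   0.    0.97  1.09]
-34 67 [40.9 57.7 65.6] [-12.6  10.3]
-28 72 [41.4 58.  63.5] [-12.9  10.9]
-22 56 [40.9 56.8 62.9] [-12.8   9.8]
-16 69 [41.6 58.8 62.3] [-12.2  10.4]
-10 56 [55.8 57.4 59. ] [-12.8  10.6]
-4 53 [54.7 56.3 57.9] [-11.7  10.3]
2 52 [53.5 55.2 56.8] [-12.1   9.9]
8 54 [52.3 54.8 56.7] [-12.6  11.1]
14 62 [47.8 53.3 55.2] [-12.8   9.7]
20 29 [50.5 52.4 54. ] [-12.7  11. ]
38 46 [42.2 56.5 62.8] [-9.8  4.9]
44 56 [45.9 60.4 63.3] [-9.8  4.6]
50 20 [49.1 60.6 62.6] [-9.3  2.6]
```

The claw end has drawn back to u≈25 and is still behind the keeper. Continuing down past centre.

Emit:
{"op": "step_arm", "data": {"commands": [{"gripper": 1, "x": 0.3, "y": 0, "z": 5, "spin": 0}, {"gripper": 1, "x": 0.6, "y": 0, "z": 4.9, "spin": 0}, {"gripper": 1, "x": 0.8, "y": 0, "z": 4.9, "spin": 0}, {"gripper": 1, "x": 1.1, "y": 0, "z": 4.9, "spin": 0}, {"gripper": 1, "x": 1.3, "y": 0, "z": 4.8, "spin": 0}, {"gripper": 1, "x": 1.6, "y": 0, "z": 4.7, "spin": 0}, {"gripper": 1, "x": 1.8, "y": 0, "z": 4.6, "spin": 0}, {"gripper": 1, "x": 2.1, "y": 0, "z": 4.5, "spin": 0}, {"gripper": 1, "x": 2.3, "y": 0, "z": 4.4, "spin": 0}, {"gripper": 1, "x": 0, "y": 0, "z": 0, "spin": 0}]}}

```text
time: 25.75
eef_pos: [0.5134, 0.0006, 0.0623]
tcp_rot: [0.991, 0.135, -0.0, -0.0]
contact_force: [-0.1, 5.2, -0.2]
opening: 0.201
finger_force: 30.3
```

Emit:
{"op": "step_arm", "data": {"commands": [{"gripper": 1, "x": 1.3, "y": 0, "z": 2.2, "spin": 0}, {"gripper": 1, "x": 1.3, "y": 0, "z": 2.1, "spin": 0}, {"gripper": 1, "x": 1.3, "y": 0, "z": 2.1, "spin": 0}, {"gripper": 1, "x": 1.3, "y": 0, "z": 2, "spin": 0}, {"gripper": 1, "x": 0, "y": 0, "z": 0, "spin": 0}, {"gripper": 1, "x": 0, "y": 0, "z": 0, "spin": 0}, {"gripper": 1, "x": 0, "y": 0, "z": 0, "spin": 0}, {"gripper": 1, "x": 0, "y": 0, "z": 0, "spin": 0}, {"gripper": 1, "x": 0, "y": 0, "z": 0, "spin": 0}, {"gripper": 1, "x": 0, "y": 0, "z": 0, "spin": 0}]}}

```text
time: 26.75
eef_pos: [0.5181, 0.0019, 0.0547]
tcp_rot: [0.991, 0.135, -0.001, -0.0]
contact_force: [-3.7, 4.9, 5.0]
opening: 0.202
finger_force: 31.2
```

```bash
python3 latch.py c8|awk 'NR==1||$1>-40'; python3 -c "
from w import *
S,T=where();g=S[[0,2]]+[0,5]-[-51.5,114.9];print('q',np.radians(215)-np.arctan2(g[1],g[0])%6.2832,np.hypot(*g))"
```

```text
t 26.75 stand [-130.3    0.7   54.7] tooly-yaw -89.97 tz [-0.002 -0.    -1.   ] F [-3.7  4.9  5. ] open 0.202 ff 31.2 q [-0.19  0.19  2.08 -0.    0.87  1.11]
-34 57 [41.2 56.1 58.9] [-12.5  10.4]
-28 61 [51.9 57.4 60. ] [-12.8  10.4]
-22 61 [43.7 55.2 58.2] [-12.7  10.6]
-16 58 [42.5 53.6 55.3] [-12.2  10.1]
-10 55 [51.  53.5 54.9] [-12.6  10.8]
-4 54 [51.7 53.9 55.6] [-11.6  10.7]
2 52 [51.8 53.8 55.5] [-12.    9.7]
8 55 [51.9 53.5 55.4] [-12.3  10.8]
14 59 [48.6 53.1 55.1] [-12.8   9.7]
20 13 [51.5 52.9 54.7] [-11.6   8.7]
38 45 [44.5 57.5 63.4] [-8.9  4.1]
44 57 [44.6 61.1 63.5] [-9.8  5.4]
50 20 [47.1 59.4 61.7] [-9.   4.4]
t 26.8 stand [-130.3    0.7   54.7] tooly-yaw -89.97 tz [-0.002 -0.    -1.   ] F [-3.6  4.9  4.8] open 0.199 ff 31.2 q [-0.19  0.19  2.08 -0.    0.87  1.11]
q -0.0004220599462150254 96.23688552613038
```

Emit:
{"op": "step_arm", "data": {"commands": [{"gripper": 1, "x": 0.8, "y": 0, "z": 1.2, "spin": 0}, {"gripper": 1, "x": 0.8, "y": 0, "z": 1.2, "spin": 0}, {"gripper": 1, "x": 0, "y": 0, "z": 0, "spin": 0}, {"gripper": 1, "x": 0, "y": 0, "z": 0, "spin": 0}, {"gripper": 1, "x": 0, "y": 0, "z": 0, "spin": 0}, {"gripper": 0, "x": 0, "y": 0, "z": 0, "spin": 0}, {"gripper": -0.3, "x": 0, "y": 0, "z": 0, "spin": 0}, {"gripper": -0.3, "x": 0, "y": 0, "z": 0, "spin": 0}, {"gripper": -0.3, "x": 0, "y": 0, "z": 0, "spin": 0}, {"gripper": -0.3, "x": 0, "y": 0, "z": 0, "spin": 0}]}}

```text
time: 27.8
eef_pos: [0.5201, 0.002, 0.0519]
tcp_rot: [0.991, 0.135, -0.0, 0.0]
contact_force: [0.1, 0.1, 0.2]
opening: 0.655
finger_force: 0.0
```

Emit:
{"op": "step_arm", "data": {"commands": [{"gripper": -0.3, "x": 0, "y": 0, "z": -10, "spin": 0}, {"gripper": -0.3, "x": 0, "y": 0, "z": -30, "spin": 0}, {"gripper": -0.3, "x": 0, "y": 0, "z": -40, "spin": 0}, {"gripper": -0.3, "x": -10, "y": 0, "z": -40, "spin": 0}, {"gripper": -0.3, "x": -20, "y": 0, "z": -40, "spin": 0}, {"gripper": -0.3, "x": -20, "y": 0, "z": -30, "spin": 0}, {"gripper": -0.3, "x": -10, "y": 0, "z": 0, "spin": 0}, {"gripper": -0.3, "x": 0, "y": 0, "z": 0, "spin": 0}, {"gripper": -0.3, "x": 0, "y": 0, "z": 0, "spin": 0}, {"gripper": -0.3, "x": 0, "y": 0, "z": 0, "spin": 0}]}}

```text
time: 28.8
eef_pos: [0.4619, -0.0135, 0.2405]
tcp_rot: [0.991, 0.135, -0.001, -0.001]
contact_force: [-0.7, -0.4, -0.6]
opening: 0.652
finger_force: 0.0
```

```bash
python3 latch.py c9; python3 - <<'E'
from fit import *
from plant import read_camera
P,_=cloud(read_camera("scene"));p,n,e=fit(roi(P),[643.8,36,15.5,3],free=(3,),ws=(6,4));print('slide',p[3],n,e)
E
```

```text
t 28.8 stand [-188.5    0.9  240.5] tooly-yaw -89.99 tz [-0.003  0.001 -1.   ] F [-0.7 -0.4 -0.6] open 0.652 ff 0.0 q [-0.25 -0.19  2.08  0.    1.25  1.05]
-124 45 [52.9 57.  58.3] [-10.9   6.9]
-118 45 [52.9 56.  58.3] [-10.6   7.2]
-112 42 [53.3 55.4 56.9] [-10.3   6.6]
-106 42 [53.1 55.4 57.2] [-9.8  7.1]
-100 43 [53.7 55.8 57.6] [-10.2   6.9]
-94 42 [53.8 55.4 56.6] [-10.2   6.8]
-88 43 [53.6 55.5 57. ] [-10.1   7.3]
-82 43 [53.  55.5 57. ] [-10.1   6.2]
-76 46 [52.7 55.3 57. ] [-10.9   7. ]
-70 43 [52.6 55.9 57.2] [-10.2   6.7]
-64 44 [52.9 55.6 57.2] [-11.2   6. ]
-58 50 [40.7 55.4 57.1] [-10.8   7.1]
-52 48 [41.1 55.2 57.5] [-9.8  7.5]
-46 55 [55.1 57.2 59.2] [-12.4  10.8]
-40 53 [40.9 54.1 59. ] [-12.4  11.5]
-34 54 [41.9 56.4 59. ] [-12.6   9.5]
-28 58 [49.1 57.5 60.2] [-12.2   9.9]
-22 58 [41.6 54.8 58.2] [-12.8   9.4]
-16 60 [43.2 53.8 55.7] [-12.5   9.4]
-10 59 [50.9 53.5 56.1] [-12.6  10. ]
-4 53 [52.  53.4 54.9] [-12.6  10.7]
2 51 [52.2 53.5 55.4] [-12.3   9.6]
8 58 [50.9 53.3 55. ] [-12.7  10.2]
14 60 [50.2 53.2 55. ] [-12.7  10. ]
20 13 [47.3 52.4 54.6] [-12.4   8.8]
38 47 [43.6 57.4 63. ] [-9.4  4.6]
44 56 [46.1 60.8 63.6] [-9.6  5.3]
50 20 [45.5 59.9 63. ] [-8.8  2.4]
slide 2.8928926643109123 9743 0.9714948588777332
```

View pics/c9.png

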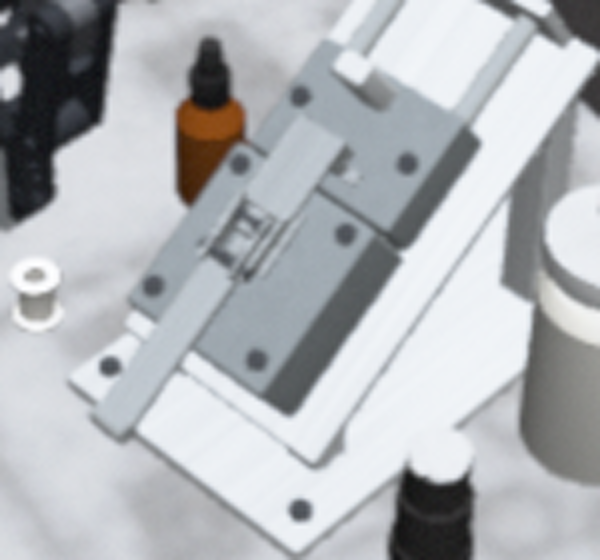

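The lever lies flat (n≈55.5 all along), and the claw plate sits down on the keeper with its lip behind. As a last check I compare the slide with the frame taken before latching.

```bash
python3 - <<'E'
from fit import *
from plant import read_camera
def top(P):
    b=bed(stand(P,.6438,.036,np.radians(15.5)))
    g=b[(np.abs(b[:,1]+25)<12)&(b[:,0]>-10)&(b[:,0]<75)]
    e=[g[(g[:,2]>25)&(g[:,2]<33)][:,0]]
    return np.percentile(e[0],[1,2,95,97,98,99]).round(2)
for c in(np.load("last.npz"),read_camera("scene")):
    P,_=cloud(dict(c));print(top(P))
    b=bed(stand(P,.6438,.036,np.radians(15.5)));m=(b[:,1]<-14)&(b[:,1]>-37)&(b[:,0]>45)&(b[:,0]<75)
    print([np.median(b[m&(np.abs(b[:,0]-u)<1)][:,2]).round(1) for u in range(48,68,2)])
s=[cloud(read_camera("top"))]
for n,x,y,h in(("flux",.6426,.1494,.0735),("lens",.608,-.0817,.0767),("alc",.7085,-.0532,.1346)):
    P=s[0][0];g=P[(np.hypot(P[:,0]-x,P[:,1]-y)<.01)];print(n,np.percentile(g[:,2],90).round(4),h)
E
```

```text
[ 1.53  2.03 55.52 56.6  57.04 57.76]
[np.float64(128.3), np.float64(146.2), np.float64(149.4), np.float64(158.2), np.float64(162.9), np.float64(166.2), np.float64(169.7), np.float64(174.3), np.float64(200.1), np.float64(203.4)]
[ 1.7   2.06 53.56 54.66 55.43 55.95]
[np.float64(494.9), np.float64(493.5), np.float64(494.3), np.float64(495.9), np.float64(496.8), np.float64(497.7), np.float64(495.4), np.float64(493.6), np.float64(490.2), np.float64(22.0)]
flux 0.6839 0.0735
lens 0.0781 0.0767
alc 0.1352 0.1346
```

The slide moved a further ~1.9 mm down when latched, so the seal is squeezed. Bystanders are standing, so I'm handing in.

```bash
python3 -c "
from plant import *
print(sign_off())"
```

```text
the job is handed in; nothing more can be done
None
```

The mould is closed and handed in after about 29 s of robot time: the claw is hooked, the lever lies flat over centre, latching drew the half about 1.9 mm onto the seal, and the lamp and the four bystanders were left alone.

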